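Roll a bottle home on a shaker tray and clamp it

ROBOT

A 6-joint arm with a two-finger parallel gripper is mounted at the origin on the work surface. World frame = base frame: x ahead of the robot, y to its left, z up, the work surface at z = 0. Lengths are in m, angles in rad, forces in N, time in s.
With the tool pointing down it reaches from about 0.35 to 0.85 m from the base axis. Payload 8.1 kg.
Tool frame: the origin (TCP) lies between the finger pads; the fingertips stand 11 mm ahead of it and the grasp point (between the pads) lies 8 mm behind it (robot.tips_ahead is the distance from the TCP to the fingertips, in m); z points along the fingers, y is the line along which they close (so a half turn about z gives the same grasp; the last joint's range is limited). The gripper opens to 93 mm and grips with 3 to 60 N. Pads are 15 mm wide; open, the fingers measure 128 mm over their backs; the gripper's body (75 mm by 188 mm) begins 65 mm behind the grasp point.
Start: joints at [-1.403, 0.13, 1.488, -0, 1.523, -0.085], TCP at [0.15, -0.581, 0.23] pointing down, gripper open.
Joint ranges: [-2.96, 2.96], [-0.89, 2.26], [0.02, 2.5], [-1.34, 4.48], [0, 2.73], [-2.66, 2.66]. Speed limits (rad/s): [2.39, 2.39, 2.79, 3.14, 3.14, 3.14].

INTERFACE

Orientations are given as a rotation vector (axis times angle).
In Python, from plant import robot gives the robot as it stands. The module is installed in compiled form; this text tells all that it offers.
- The arm moves only by the tool move_arm, never from a script. Its argument "deltas" is one flat list of numbers, 7 for each row, row after row: the shift along the tool's x, y, z in m, then the turn, a rotation vector about the tool's x, y, z in rad, then the opening, from 0 (shut) to 1 (fully open). A call has 1 to 12 rows; each row is the pose to reach, as a shift and turn from the pose commanded when the call began, along the tool's axes at that moment; what a row does not reach only later rows make up. A row lasts 1/8 s, in which the tool goes at most 62.5 mm and 10.7 degrees, less where a joint would pass 70% of its speed; a pose out of reach is approached as far as the arm can. A call with a gripper value outside its range is refused whole. The fingers move at their own pace and stop on an object; "squeeze" is the grip in N (left out, the last holds). Time passes only in rows, so rows that repeat a pose let the fingers close. It gives the time, the measured TCP pose, the force, the opening and the grip force at its end, in the units of the state.
- robot.read_state(): the state, without advancing time (a new reading comes with each control period).
- robot.read_camera(name): name is "scene" or "top" or "wrist"; returns (picture, depth): 420x560x3 uint8, red, green, blue; 420x560 float32, m along the optical axis (not along the pixel's ray), 0 where there is no reading.
- robot.camera_model(name): a dict with "K" (3x3 intrinsics, pixels), "R" (3x3) and "t" (3): a world point X has camera coordinates R X + t; the wrist camera has in their place "tool_from_camera" (4x4, takes a point from camera to tool coordinates, whose origin is the TCP and whose axes are the flange's). Camera axes: x right, y down, z forward; pixel columns grow to the right and rows downward; lengths in m; the calibration is good to about 2 mm. A picture is of the moment at which its call begins: read the wrist's pose just before it. camera_model takes no time and is no camera call.
- robot.close_job(): hands the job in; it is judged then, once.
Trained networks look in the newest picture that a camera, given by its name, has taken for a name from the list of things; names that differ only in an ending like _2 or _b are one class to them, and where a whole thing is asked for, a point or a joint stands for the part that bears it (a point fixed in the world has none). Each returns a list of dicts, best first, with "confidence" (0 to 1); they miss things now and then, are a little off and sometimes report something else, mostly with a low value. They report only what shows in the picture. A call takes as long as a camera call. They do not tell look-alikes from the thing itself.
- robot.recognise(camera, label): "uv" ([column, row] in pixels, amid what is visible of it).
The state is a dict: "t": time; "q": joint angles; "dq": joint speeds; "joint_torque": joint torques, N m; "tool_pos": TCP position; "orientation": TCP orientation; "force": force on the tool from outside, world axes, zero at the start; "wrist_torque": the same for the moment, N m; "opening": finger opening in m; "gripper_force": force on a finger pad.
Only numpy, scipy, OpenCV 4.12 (cv2) and the standard library are available. Lean on these libraries where they do the work, as an engineer would, in place of code of your own. Each camera call takes 0.05 s, during which the arm holds its last target. There are 200 camera calls.

TASK

Load the bottle on the shaker tray: with the fingers as a flat palm on top of it, roll it along the tray over the low retaining rib, until it lies square against the fixed bar at the far end; do not push it at its side, grip it or shove it along with the sliding near bar. Then slide the near bar up until the bottle is held snugly, with light pressure, between the two bars, and let go. The bottle is thin plastic: press and clamp it gently, keep it down on the tray, and leave the things around the tray alone.

Things in the scene. Friction and masses are not known exactly. Their poses are not given: they have to be found in the camera images.
- tray: Lift-off shaker tray fixed on the worktop: aluminium plate, 320 mm along x by 260 mm along y, with a flat black rubber deck (306 x 206 mm), top 14 mm above the worktop. Guide rods, 12 mm thick, run along x at y = +-119 mm, 44 mm above the worktop, on corner posts 60 mm high; two cross bars span them. Origin: centre of the underside. +x points from the sliding bar to the fixed bar; z up.
- rib (a point): Crest, at mid length, of the half-round grey plastic retaining rib along the tray's y: 9 mm wide, 3 mm proud of the deck, 57 mm short of the fixed bar's axis. It keeps bottles from rolling back. A bottle rolled over it rises 3 mm from about 14 mm before the crest on, so a palm kept at one height would squeeze it, then settles on the deck again between rib and fixed bar.
- bottle: Sealed thin white plastic bottle, 200 to 390 g, lying across the deck on the sliding bar's side of the rib, free to roll: round body 60 mm in diameter, 96 mm long; neck and grey cap (42 mm) reach 86 mm from the origin on its +y side. Origin: on its axis, mid body, 30 mm above the deck. Its y axis is its own axis, within 0.07 rad of the tray's y at the start; x and z turn as it rolls.
- stop_bar: Fixed cross bar at the tray's +x end, the bar farther from the robot: round grey bar, 20 mm in diameter, 200 mm long, along the tray's y, with black end blocks and thumb nuts up to 71 mm above the worktop. Origin: middle of its axis, 44 mm above the worktop, level with the bottle's axis; axes as the tray's. A bottle touching it squarely has its axis 40 mm from here on the -x side.
- clamp (a joint): Travel in m of the sliding cross bar along the tray's +x towards the fixed bar (0 to 0.15, starts at 0 to 0.028). It looks like the fixed bar and lies nearer the robot, behind the bottle. It slides with about 5 N of friction, has no spring and stays where it is left, so that a light pressure on the bottle stays too.
- clamp_mid (a point): Middle of the sliding bar, on its axis, 44 mm above the worktop; axes as the tray's. The bar's round side is 10 mm from here. At least 45 mm of open deck lie behind it on the -x side, with nothing beyond. When both bars touch the bottle, the two bar axes are 80 mm apart.
- tube_rack: Bystander: yellow tube rack, 84 x 126 x 30 mm, standing on the worktop beyond the tray's +y side. Origin: centre of its underside.
- tip_box: Bystander: blue pipette-tip box with a clear lid, 86 x 122 x 73 mm, on the worktop beyond the tray's -y side. Origin: centre of its underside.
- reagent: Bystander: amber glass bottle standing on the worktop beyond the tray's -y side, 64 mm in diameter, 115 mm high. Origin: centre of its underside.
Not all that is in view belongs to the job. Leave any pink look-alike of the bottle alone.

How it is judged:
By the outcome, as a careful person would: the job done as asked, in the order asked, and still so for the second after the job is handed in, with the robot touching nothing.
It also fails if it takes over 72 s, if anything falls off the work surface, if the arm or the gripper's body presses on something with over 40 N, if the wrist force passes 120 N, or if a joint passes its speed limit or range.

## Working session

There is one attempt and no reset: what is moved stays moved. The work goes in short steps, Python scripts to look and compute and a tool call to move; the robot and the scene stay as the last step left them, time stands still between calls to the robot, and variables do not carry over. Pictures are saved under pics/ and viewed, at most 10 in all, crops included, and the job is handed in when it is done.

Besides the shell and the picture viewer there is one more tool, called after "Request:" as name(argument=value, ...) on one line, values as JSON. move_arm: Moves the arm, as the interface text tells. Its arguments: {"type":"object","properties":{"deltas":{"type":"array","items":{"type":"number"}},"squeeze":{"type":"number"}},"required":["deltas"]}

```bash
mkdir -p pics
cat > h.py <<'E'
import numpy as np, cv2
from scipy.spatial.transform import Rotation as Ro
from plant import robot
def cloud(n):
    p,d=robot.read_camera(n); m=robot.camera_model(n); K=m["K"]
    v,u=np.mgrid[:420,:560]
    c=np.stack([(u-K[0][2])/K[0][0]*d,(v-K[1][2])/K[1][1]*d,d],-1)
    X=(c-np.array(m["t"]))@np.array(m["R"])   # R^T(c-t)
    X[d==0]=np.nan
    return p,X
E
python3 - <<'E'
from h import *
s=robot.read_state();print(s)
ims=[]
for n in("scene","top"):
    p,X=cloud(n);np.save(n+".npy",X);cv2.imwrite(n+"_raw.png",p[...,::-1]);cv2.imwrite(f"pics/{n}0.png",p[...,::-1])
    for l in("tray","bottle","rib","stop_bar","clamp","clamp_mid","tube_rack","tip_box","reagent"):
        for r in robot.recognise(n,l)[:3]:
            u,v=np.round(r["uv"]).astype(int);print(n,l,u,v,round(r["confidence"],2),np.round(X[v,u],3))
E
```

```text
{'t': 0.0, 'q': array([-1.40342855e+00,  1.31163164e-01,  1.48928835e+00, -4.58187081e-05,
        1.52302365e+00, -8.54058870e-02]), 'dq': array([-9.43928911e-04, -6.91732518e-04,  1.83817582e-03,  5.37405139e-05,
       -3.29207229e-04,  9.47560673e-04]), 'joint_torque': array([-2.93078156e-04, -5.59838605e+01, -4.91761458e+01,  7.65589136e-02,
        3.52231564e-02, -1.51863374e-04]), 'tool_pos': array([ 0.14996143, -0.5803722 ,  0.22858128]), 'orientation': array([-3.11467020e+00, -3.95766328e-01,  1.92858887e-04]), 'force': array([ 0.40045189, -0.18441385, -0.0759654 ]), 'wrist_torque': array([-0.03762047, -0.03676209, -0.01172838]), 'gripper_force': 0.0, 'opening': 0.0929806511182969}
scene tray 284 260 0.61 [0.592 0.075 0.013]
scene bottle 222 132 0.82 [ 0.32  -0.148  0.056]
scene bottle 284 231 0.61 [0.557 0.066 0.07 ]
scene rib 286 261 0.56 [0.594 0.08  0.014]
scene stop_bar 279 284 0.7 [0.666 0.084 0.052]
scene clamp 289 198 0.93 [0.46  0.052 0.049]
scene clamp_mid 286 197 0.84 [0.463 0.046 0.054]
scene tube_rack 399 249 0.7 [0.516 0.302 0.032]
scene tip_box 183 214 0.6 [ 0.571 -0.148  0.071]
scene reagent 162 275 0.91 [ 0.72  -0.13   0.086]
top tray 275 212 0.8 [0.515 0.05  0.055]
top bottle 385 321 0.97 [ 0.3   -0.155  0.063]
top bottle 270 200 0.87 [0.536 0.06  0.073]
top rib 268 219 0.97 [0.508 0.065 0.011]
top rib 383 195 0.29 [ 0.543 -0.162  0.069]
top stop_bar 256 143 0.56 [0.657 0.087 0.055]
top clamp 274 244 0.85 [0.452 0.053 0.051]
top clamp_mid 276 243 0.6 [0.454 0.049 0.054]
top tube_rack 154 225 0.85 [0.497 0.294 0.029]
top tip_box 384 194 0.82 [ 0.544 -0.164  0.074]
top reagent 369 122 0.55 [ 0.686 -0.138  0.09 ]
```

View pics/top0.png

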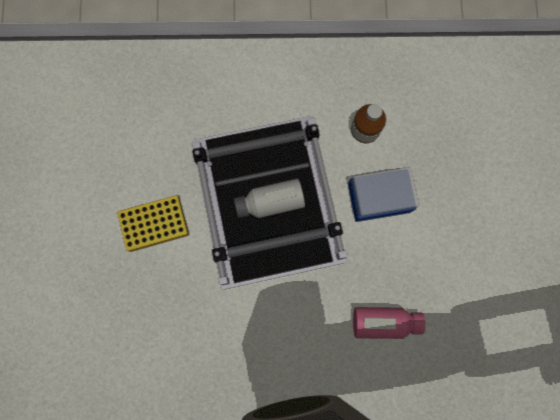

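View pics/scene0.png

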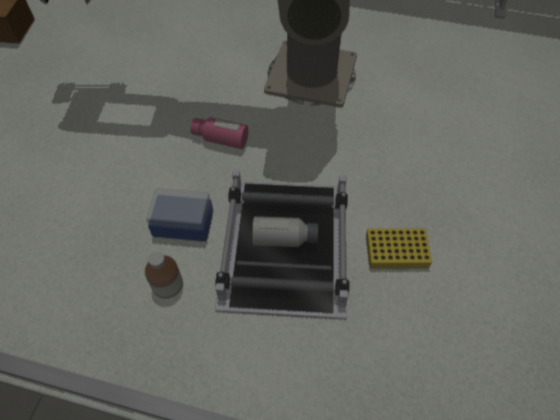

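The white bottle (top 270,200; scene 284,231) lies between the bars. The only look-alike is the pink bottle (top 385,321; scene 222,132), off the tray, so it's the white one. In the top view the rib is at (268,175), the stop bar at (256,143) and the clamp bar at (275,243). Next I fit cylinders to the depth.

```bash
cat >> h.py <<'E'
from scipy.optimize import least_squares
def cyl(P,r,z,p0):
    # axis: x = a + b*y' ; params (a at y=0, slope, dz) in tray-ish frame
    f=lambda q:np.hypot((P[:,0]-q[0]-q[1]*P[:,1])*np.cos(np.arctan(q[1])),P[:,2]-z-q[2])-r
    return least_squares(f,p0,loss="soft_l1",f_scale=.002)
def fit(X,yaw,o,bx=None,verbose=1):
    c,s=np.cos(yaw),np.sin(yaw);R=np.array([[c,-s,0],[s,c,0],[0,0,1]])
    P=X.reshape(-1,3);P=P[np.isfinite(P).all(1)];P=(P-[*o,0])@R
    P=P[(abs(P[:,0])<.17)&(abs(P[:,1])<.12)]
    return P,R
E
python3 - <<'E'
from h import *
o=np.array([.557,.068]);
for n in("top","scene"):
    X=np.load(n+".npy");yaw=np.arctan2(.037,.203)
    for it in range(3):
        P,R=fit(X,yaw,o)
        out={}
        for k,x0,r,z,h,lo,yl,yh in(("stop",.105,.01,.044,.017,.034,-.08,.08),("clamp",-.1,.01,.044,.017,.034,-.08,.08),("bottle",0 if 0 else -.02,.03,.044,.05,.045,-.045,.035)):
            Q=P[(P[:,2]>lo)&(abs(P[:,0]-x0)<h)&(P[:,1]>yl)&(P[:,1]<yh)]
            if k=="bottle": Q=P[(P[:,2]>.056)&(abs(P[:,0]-x0)<.06)&(P[:,1]<.1)&(abs(P[:,1])<.1)]; y=Q[:,1]; yr=(y.min(),y.max()); Q=Q[y<yr[0]+.085]
            q=cyl(Q,r,z,[x0,0,0]);out[k]=(q.x,len(Q),np.sqrt(np.mean(q.fun**2)))
            if it==2:print(n,k,q.x.round(4),len(Q),out[k][2].round(4),Q[:,1].min().round(3),Q[:,1].max().round(3))
        yaw-=(out["stop"][0][1]+out["clamp"][0][1])/2
    print(n,"yaw",yaw)
    D=P[(P[:,2]<.03)&(abs(P[:,1])<.09)];print("deck z",np.median(D[:,2]))
    # rail sides: high-z points for the y centre
    for sgn in(1,-1):
        P2=(X.reshape(-1,3)-[*o,0])@R;Q=P2[(P2[:,1]*sgn>.09)&(P2[:,1]*sgn<.15)&(abs(P2[:,0])<.05)&(P2[:,2]>.044)];print("rail y",np.median(Q[:,1]) if len(Q) else None,len(Q))
    np.savez(n+"_fit",o=o,yaw=yaw)
p=cv2.imread("top_raw.png")[110:290,180:360];cv2.imwrite("pics/crop0.png",cv2.resize(p,None,fx=3.3,fy=3.3,interpolation=2))
E
```

```text
top stop [ 0.1033 -0.0021 -0.0012] 762 0.0017 -0.08 0.08
top clamp [-0.1023  0.0021 -0.001 ] 820 0.0015 -0.08 0.08
top bottle [-0.0161 -0.0173 -0.0008] 1131 0.0017 -0.069 0.016
top yaw 0.19578335223077778
deck z 0.012770702960127885
rail y 0.11644501419912537 279
rail y -0.12035675602437931 270
scene stop [ 0.1053 -0.0014  0.    ] 853 0.0014 -0.08 0.08
scene clamp [-0.1     0.0014 -0.    ] 669 0.0016 -0.08 0.079
scene bottle [-0.0142 -0.0188  0.0003] 936 0.0017 -0.068 0.017
scene yaw 0.19485594111184415
deck z 0.013789435393208416
rail y 0.11756574067610165 245
rail y -0.11857233034509188 234
```

View pics/crop0.png

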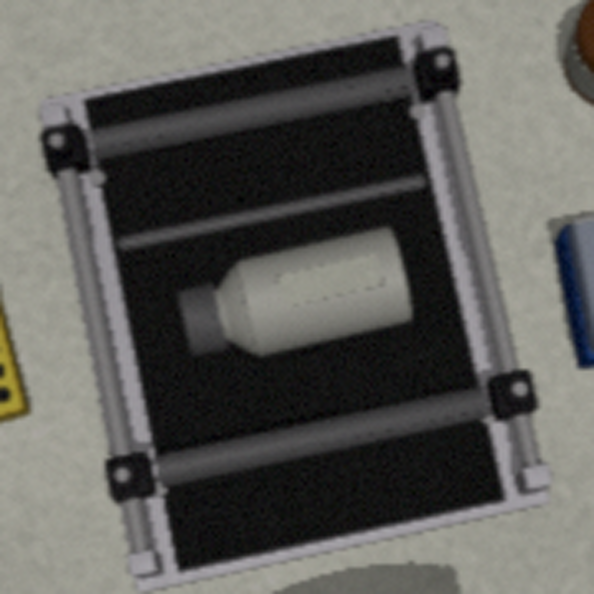

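Crop shows the white bottle with its cap to the left (+y), the rib above it, and the stop bar beyond that. The choice holds. Tray yaw is 0.195. In the tray frame, the bottle is at x' -0.015, stop bar +0.104, clamp bar -0.101.

Request:
move_arm(deltas=[0.5405, -0.5062, 0.03, 0, 0, -1.513, 0, 0.5405, -0.5062, 0.03, 0, 0, -1.513, 0, 0.5405, -0.5062, 0.03, 0, 0, -1.513, 0, 0.5405, -0.5062, 0.03, 0, 0, -1.513, 0, 0.5405, -0.5062, 0.03, 0, 0, -1.513, 0, 0.5405, -0.5062, 0.03, 0, 0, -1.513, 0, 0.5405, -0.5062, 0.03, 0, 0, -1.513, 0, 0.5405, -0.5062, 0.03, 0, 0, -1.513, 0, 0.5405, -0.5062, 0.03, 0, 0, -1.513, 0, 0.5405, -0.5062, 0.03, 0, 0, -1.513, 0, 0.5405, -0.5062, 0.03, 0, 0, -1.513, 0, 0.5405, -0.5062, 0.03, 0, 0, -1.513, 0], squeeze=5)

```text
t: 2.5
tool_pos: [0.5478, 0.0467, 0.1997]
orientation: [1.993, 2.428, 0.001]
force: [-0.0, -0.9, 0.2]
opening: 0.0003
gripper_force: 0.0
```

```bash
cat >> h.py <<'E'
O=np.array([.557,.068]);YAW=.195
C,S=np.cos(YAW),np.sin(YAW);RT=np.array([[C,-S,0],[S,C,0],[0,0,1]])
def st():
    s=robot.read_state();p=(np.array(s["tool_pos"])-[*O,0])@RT
    R=Ro.from_rotvec(s["orientation"]).as_matrix()
    e=Ro.from_matrix(np.array([[0,1,0],[1,0,0],[0,0,-1.]]).T@RT.T@R).as_rotvec()
    print("t",round(s["t"],2),"tray xyz",p.round(4),"tip z",round(p[2]-robot.tips_ahead,4),"rot err(tool)",e.round(4),"F tray",(np.array(s["force"])@RT).round(2),"op",round(s["opening"],4),"dq",np.abs(s["dq"]).max().round(3));return s,p,R
E
python3 - <<'E'
from h import *
st();p,d=robot.read_camera("wrist");cv2.imwrite("pics/w1.png",p[...,::-1])
m=robot.camera_model("wrist");print(np.round(m["tool_from_camera"],3),np.round(m["K"],1))
np.save("wd.npy",d)
E
```

```text
t 2.5 tray xyz [-0.0132 -0.0191  0.1997] tip z 0.1887 rot err(tool) [-0.0007 -0.0001 -0.0009] F tray [-0.19 -0.84  0.17] op 0.0003 dq 0.69
[[ 0.    -0.957 -0.289  0.08 ]
 [ 1.     0.    -0.     0.001]
 [ 0.    -0.289  0.957 -0.156]
 [ 0.     0.     0.     1.   ]] [[327.6   0.  282. ]
 [  0.  327.6 207.6]
 [  0.    0.    1. ]]
```

View pics/w1.png

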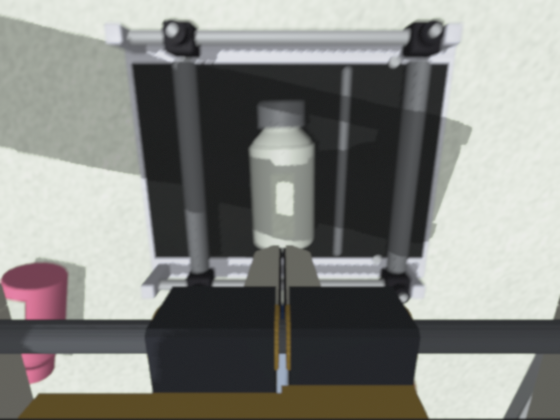

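The wrist view shows the bottle at (283,190), the rib to its right (343,160), the bars at (190,160) and (412,160), and the closed, tapered fingertips at (285,250). I'll refine the fit and measure the tip profile.

```bash
cat >> h.py <<'E'
def wcloud():
    s=robot.read_state();p,d=robot.read_camera("wrist");m=robot.camera_model("wrist");K=m["K"];T=np.array(m["tool_from_camera"])
    v,u=np.mgrid[:420,:560]
    c=np.stack([(u-K[0][2])/K[0][0]*d,(v-K[1][2])/K[1][1]*d,d],-1)
    Xt=c@T[:3,:3].T+T[:3,3];Xt[d==0]=np.nan
    Xw=Xt@Ro.from_rotvec(s["orientation"]).as_matrix().T+s["tool_pos"]
    return p,Xt,(Xw-[*O,0])@RT
def meas(P,xb,xc,ylo=-.04):
    P=P.reshape(-1,3);P=P[np.isfinite(P).all(1)]
    for k,x0,r,z,h,lo,yl,yh in(("stop",.104,.01,.044,.016,.036,-.06,.08),("clamp",xc,.01,.044,.016,.036,-.06,.08),("bottle",xb,.03,.044,.03,.055,ylo,.024)):
        Q=P[(P[:,2]>lo)&(P[:,2]<.08)&(abs(P[:,0]-x0)<h)&(P[:,1]>yl)&(P[:,1]<yh)]
        if len(Q)<30: print(k,"few");continue
        q=cyl(Q,r,z,[x0,0,0]);print(k,q.x.round(4),"n",len(Q),"rms",np.sqrt(np.mean(q.fun**2)).round(4),"x at y-.021:",(q.x[0]-.021*q.x[1]).round(4))
E
python3 - <<'E'
from h import *
s,_,_=st();p,Xt,P=wcloud();meas(P,-.015,-.101)
Q=P.reshape(-1,3)
# rib
D=Q[(abs(Q[:,1])<.08)&(Q[:,2]<.02)&(Q[:,0]>.03)&(Q[:,0]<.075)]
b=np.round(D[:,0],3);print("rib",[(x,np.median(D[abs(D[:,0]-x)<.001,2]).round(4)) for x in np.arange(.036,.062,.002)])
B=Q[(Q[:,2]>.03)&(Q[:,2]<.09)&(abs(Q[:,0]+.015)<.03)];print("cap end y",np.percentile(B[:,1],[99.5]))
for z in(.010,.007,.003,0,-.005,-.01,-.02,-.03):
    T=Xt.reshape(-1,3);T=T[(abs(T[:,2]-z)<.0015)&(abs(T[:,0])<.03)&(abs(T[:,1])<.05)]
    if len(T):print("tip z",z,"y",T[:,1].min().round(4),T[:,1].max().round(4),"x",np.percentile(T[:,0],[2,50,98]).round(4),len(T))
E
```

```text
t 2.55 tray xyz [-0.0106 -0.0147  0.1989] tip z 0.1879 rot err(tool) [-0.0018  0.003  -0.0029] F tray [-2.86  3.99  0.24] op 0.0002 dq 0.127
stop [ 1.053e-01 -1.000e-04  1.200e-03] n 3285 rms 0.0006 x at y-.021: 0.1053
clamp [-0.1004 -0.0002  0.0012] n 3176 rms 0.0006 x at y-.021: -0.1004
bottle [-0.0143 -0.0202  0.0015] n 4134 rms 0.0008 x at y-.021: -0.0139
rib [(np.float64(0.036), np.float64(0.0152)), (np.float64(0.038), np.float64(0.0153)), (np.float64(0.04), np.float64(0.0154)), (np.float64(0.042), np.float64(0.0154)), (np.float64(0.044000000000000004), np.float64(0.0162)), (np.float64(0.046000000000000006), np.float64(0.0178)), (np.float64(0.04800000000000001), np.float64(0.0183)), (np.float64(0.05000000000000001), np.float64(0.0179)), (np.float64(0.05200000000000001), np.float64(0.0164)), (np.float64(0.05400000000000001), np.float64(0.0154)), (np.float64(0.056000000000000015), np.float64(0.0154)), (np.float64(0.05800000000000002), np.float64(0.0154)), (np.float64(0.06000000000000002), np.float64(0.0154))]
cap end y [0.12403596]
tip z 0.01 y -0.0053 0.0062 x [0.0067 0.0086 0.0089] 19
tip z 0.007 y -0.0079 0.0088 x [0.0071 0.0087 0.0091] 65
tip z 0.003 y -0.013 0.0128 x [0.007  0.0087 0.0091] 103
tip z 0 y -0.0138 0.0146 x [0.0069 0.0087 0.0092] 132
tip z -0.005 y -0.0145 0.0153 x [0.0071 0.0087 0.0092] 154
tip z -0.01 y -0.0146 0.0154 x [0.0068 0.0086 0.0092] 166
tip z -0.02 y -0.0151 0.016 x [0.0071 0.0087 0.0093] 205
tip z -0.03 y -0.0158 0.0167 x [0.007  0.0087 0.0094] 249
```

Request:
move_arm(deltas=[0, -0.005, 0.04, 0, 0, 0.185, 0.6, 0, -0.005, 0.07, 0, 0, 0.37, 0.6, 0, -0.005, 0.09, 0, 0, 0.555, 0.6, 0, -0.005, 0.09, 0, 0, 0.74, 0.6, 0, -0.005, 0.09, 0, 0, 0.925, 0.6, 0, -0.005, 0.09, 0, 0, 1.11, 0.6, 0, -0.005, 0.09, 0, 0, 1.295, 0.6, 0, -0.005, 0.09, 0, 0, 1.48, 0.6, 0, -0.005, 0.09, 0, 0, 1.5708, 0.6, 0, -0.005, 0.09, 0, 0, 1.5708, 0.6, 0, -0.005, 0.09, 0, 0, 1.5708, 0.6, 0, -0.005, 0.09, 0, 0, 1.5708, 0.6], squeeze=10)

```text
t: 4.1
tool_pos: [0.5418, 0.0433, 0.1097]
orientation: [3.126, 0.308, -0.0]
force: [-0.2, -0.0, 0.5]
opening: 0.0559
gripper_force: 0.0
```

```bash
sed -i 's/\[\[0,1,0\],\[1,0,0\],\[0,0,-1.\]\]/[[1,0,0],[0,-1,0],[0,0,-1.]]/' h.py
python3 - <<'E'
from h import *
st();p,Xt,P=wcloud();meas(P,-.014,-.1004);np.save("w.npy",Xt)
T=Xt.reshape(-1,3)
for z in(.010,.007,.003,0):
  for sg in(1,-1):
    Q=T[(abs(T[:,2]-z)<.0015)&(abs(T[:,0])<.03)&(T[:,1]*sg>.015)&(abs(T[:,1])<.06)]
    if len(Q):print("tip",z,"y",Q[:,1].min().round(4),Q[:,1].max().round(4),len(Q))
E
```

```text
t 4.1 tray xyz [-0.0197 -0.0213  0.1097] tip z 0.0987 rot err(tool) [-0.     -0.     -0.0011] F tray [-0.19  0.03  0.47] op 0.0559 dq 0.006
stop [ 0.1057 -0.0005  0.0011] n 8642 rms 0.0006 x at y-.021: 0.1057
clamp [-0.1    -0.0008  0.0016] n 1002 rms 0.0005 x at y-.021: -0.1
bottle [-0.0142 -0.0261  0.0015] n 7558 rms 0.0008 x at y-.021: -0.0136
tip 0.01 y 0.0281 0.0334 16
tip 0.01 y -0.0339 -0.0275 25
tip 0.007 y 0.028 0.0366 66
tip 0.007 y -0.0359 -0.0275 54
tip 0.003 y 0.028 0.0411 78
tip 0.003 y -0.041 -0.0274 79
tip 0 y 0.0279 0.0424 97
tip 0 y -0.0415 -0.0275 94
```

Request:
move_arm(deltas=[0, 0, 0.008, 0, 0, 0, 0.6, 0, 0, 0.016, 0, 0, 0, 0.6, 0, 0, 0.021, 0, 0, 0, 0.6, 0, 0, 0.024, 0, 0, 0, 0.6, 0, 0, 0.0245, 0, 0, 0, 0.6, 0, 0, 0.0245, 0, 0, 0, 0.6])

```text
t: 4.9
tool_pos: [0.542, 0.0434, 0.0853]
orientation: [-3.127, -0.306, -0.0]
force: [-0.4, 0.0, 0.1]
opening: 0.0561
gripper_force: 0.5
```

```bash
python3 -c "
from h import *
st()"
```

```text
t 4.9 tray xyz [-0.0195 -0.0212  0.0853] tip z 0.0743 rot err(tool) [-0.      0.0002 -0.0001] F tray [-0.35  0.1   0.08] op 0.0561 dq 0.003
```

Request:
move_arm(deltas=[0, 0, 0.0005, 0, 0, 0, 0.6, 0, 0, 0.001, 0, 0, 0, 0.6, 0, 0, 0.001, 0, 0, 0, 0.6])

```text
t: 5.28
tool_pos: [0.5428, 0.0436, 0.0852]
orientation: [-3.127, -0.306, -0.003]
force: [-0.1, 1.9, 6.7]
opening: 0.0558
gripper_force: 2.9
```

```bash
python3 -c "
from h import *
st()"
```

```text
t 5.28 tray xyz [-0.0187 -0.0212  0.0852] tip z 0.0742 rot err(tool) [-0.0001  0.002  -0.0001] F tray [0.3  1.89 6.65] op 0.0558 dq 0.002
```

Request:
move_arm(deltas=[0.001, 0, -0.0003, 0, 0, 0, 0.6, 0.003, 0, -0.0003, 0, 0, 0, 0.6, 0.005, 0, -0.0003, 0, 0, 0, 0.6, 0.0075, 0, -0.0003, 0, 0, 0, 0.6, 0.01, 0, -0.0003, 0, 0, 0, 0.6, 0.0125, 0, -0.0003, 0, 0, 0, 0.6, 0.015, 0, -0.0003, 0, 0, 0, 0.6, 0.0175, 0, -0.0003, 0, 0, 0, 0.6, 0.02, 0, -0.0003, 0, 0, 0, 0.6, 0.022, 0, -0.0003, 0, 0, 0, 0.6, 0.0235, 0, -0.0003, 0, 0, 0, 0.6, 0.0235, 0, -0.0003, 0, 0, 0, 0.6])

```text
t: 6.78
tool_pos: [0.5656, 0.0485, 0.0852]
orientation: [-3.126, -0.306, -0.002]
force: [-1.4, 3.3, 7.4]
opening: 0.0557
gripper_force: 3.1
```

```bash
python3 -c "
from h import *
st();p,Xt,P=wcloud();meas(P,-.002,-.1004)"
```

```text
t 6.78 tray xyz [ 0.0047 -0.0208  0.0852] tip z 0.0742 rot err(tool) [ 0.0005  0.0013 -0.0002] F tray [-0.78  3.49  7.42] op 0.0557 dq 0.003
stop [ 1.057e-01 -1.000e-04  1.100e-03] n 10170 rms 0.0006 x at y-.021: 0.1057
clamp [-0.0999 -0.001   0.0012] n 4104 rms 0.0006 x at y-.021: -0.0999
bottle [-0.0014 -0.034   0.0015] n 8109 rms 0.001 x at y-.021: -0.0006
```

Request:
move_arm(deltas=[0, 0, -0.002, 0, 0, 0, 0.6, 0, 0, -0.008, 0, 0, 0, 0.6, -0.006, 0, -0.008, 0, 0, -0.02, 0.6, -0.012, 0, -0.006, 0, 0, -0.02, 0.6, -0.012, 0, -0.002, 0, 0, -0.02, 0.6, -0.012, 0, -0.001, 0, 0, -0.02, 0.6, -0.012, 0, -0.0005, 0, 0, -0.02, 0.6, -0.012, 0, -0.0003, 0, 0, -0.02, 0.6])

```text
t: 7.82
tool_pos: [0.5536, 0.0457, 0.0852]
orientation: [-3.123, -0.337, -0.001]
force: [-0.6, 1.2, 4.7]
opening: 0.0557
gripper_force: 2.4
```

```bash
python3 -c "
from h import *
st();p,Xt,P=wcloud();meas(P,-.002,-.1004)"
```

```text
t 7.83 tray xyz [-0.0076 -0.0212  0.0852] tip z 0.0742 rot err(tool) [-0.      0.0008 -0.02  ] F tray [-0.35  1.29  4.68] op 0.0557 dq 0.003
stop [ 0.1057 -0.0004  0.0011] n 10742 rms 0.0006 x at y-.021: 0.1057
clamp [-0.0999 -0.0016  0.0011] n 2612 rms 0.0006 x at y-.021: -0.0998
bottle [-0.001  -0.0381  0.0015] n 9044 rms 0.0008 x at y-.021: -0.0002
```

Request:
move_arm(deltas=[0.001, 0, 0, 0, 0, 0.003, 0.6, 0.003, 0, 0, 0, 0, 0.007, 0.6, 0.005, 0, 0, 0, 0, 0.012, 0.6, 0.0075, 0, 0, 0, 0, 0.018, 0.6, 0.01, 0, 0, 0, 0, 0.024, 0.6, 0.0125, 0, 0, 0, 0, 0.03, 0.6, 0.015, 0, 0, 0, 0, 0.036, 0.6, 0.0175, 0, 0, 0, 0, 0.042, 0.6, 0.02, 0, 0, 0, 0, 0.048, 0.6, 0.022, 0, 0, 0, 0, 0.054, 0.6, 0.0235, 0, 0, 0, 0, 0.06, 0.6, 0.0235, 0, 0, 0, 0, 0.06, 0.6])

```text
t: 9.38
tool_pos: [0.5767, 0.0503, 0.0852]
orientation: [3.132, 0.243, 0.002]
force: [0.3, -0.5, 6.0]
opening: 0.0561
gripper_force: 2.7
```

```bash
python3 -c "
from h import *
st();p,Xt,P=wcloud();meas(P,.011,-.1004)"
```

```text
t 9.38 tray xyz [ 0.0159 -0.0212  0.0852] tip z 0.0742 rot err(tool) [-0.0007  0.0009  0.0402] F tray [ 0.25 -0.52  5.99] op 0.0561 dq 0.004
stop [ 0.1057 -0.0003  0.0011] n 9541 rms 0.0006 x at y-.021: 0.1057
clamp [-0.1    -0.0012  0.0013] n 3197 rms 0.0007 x at y-.021: -0.1
bottle [0.0124 0.0164 0.0012] n 8202 rms 0.0009 x at y-.021: 0.0121
```

Request:
move_arm(deltas=[0, 0, -0.002, 0, 0, 0, 0.6, 0, 0, -0.008, 0, 0, 0, 0.6, -0.006, 0, -0.008, 0, 0, -0.02, 0.6, -0.01, 0, -0.006, 0, 0, -0.02, 0.6, -0.01, 0, -0.002, 0, 0, -0.02, 0.6, -0.01, 0, -0.001, 0, 0, -0.02, 0.6, -0.01, 0, -0.0003, 0, 0, -0.02, 0.6, -0.01, 0, -0.0001, 0, 0, -0.02, 0.6])

```text
t: 10.42
tool_pos: [0.5667, 0.0492, 0.0852]
orientation: [-3.129, -0.275, -0.001]
force: [-0.6, 0.5, 3.7]
opening: 0.0556
gripper_force: 1.8
```

```bash
python3 -c "
from h import *
st();p,Xt,P=wcloud();meas(P,.012,-.1004)"
```

```text
t 10.43 tray xyz [ 0.0059 -0.0203  0.0852] tip z 0.0742 rot err(tool) [-0.      0.0008  0.02  ] F tray [-0.46  0.64  3.69] op 0.0556 dq 0.002
stop [ 0.1058 -0.0008  0.0011] n 10014 rms 0.0006 x at y-.021: 0.1058
clamp [-0.0999 -0.0008  0.0012] n 4194 rms 0.0006 x at y-.021: -0.0999
bottle [0.0128 0.0145 0.0012] n 9140 rms 0.0008 x at y-.021: 0.0125
```

Request:
move_arm(deltas=[0.001, 0, 0, 0, 0, -0.001, 0.6, 0.003, 0, 0, 0, 0, -0.002, 0.6, 0.005, 0, 0, 0, 0, -0.004, 0.6, 0.0075, 0, 0, 0, 0, -0.006, 0.6, 0.01, 0, 0, 0, 0, -0.008, 0.6, 0.0125, 0, 0, 0, 0, -0.01, 0.6, 0.015, 0, 0, 0, 0, -0.012, 0.6, 0.0175, 0, 0, 0, 0, -0.014, 0.6, 0.02, 0, 0, 0, 0, -0.016, 0.6, 0.021, 0, 0, 0, 0, -0.018, 0.6, 0.0215, 0, 0, 0, 0, -0.018, 0.6, 0.0215, 0, 0, 0, 0, -0.018, 0.6])

```text
t: 11.98
tool_pos: [0.5879, 0.0527, 0.0852]
orientation: [3.127, 0.303, 0.001]
force: [0.5, 0.7, 4.9]
opening: 0.0556
gripper_force: 2.7
```

```bash
python3 -c "
from h import *
st();p,Xt,P=wcloud();meas(P,.023,-.1004)"
```

```text
t 11.97 tray xyz [ 0.0274 -0.021   0.0852] tip z 0.0742 rot err(tool) [-0.0003  0.0007  0.0021] F tray [0.6  0.6  4.91] op 0.0556 dq 0.002
stop [ 0.1057 -0.0005  0.0011] n 9106 rms 0.0006 x at y-.021: 0.1057
clamp [-0.1    -0.0018  0.0016] n 1448 rms 0.0006 x at y-.021: -0.1
bottle [0.023  0.0139 0.0011] n 8339 rms 0.0008 x at y-.021: 0.0227
```

Request:
move_arm(deltas=[0, 0, -0.002, 0, 0, 0, 0.6, 0, 0, -0.008, 0, 0, 0, 0.6, -0.006, 0, -0.008, 0, 0, 0.01, 0.6, -0.0105, 0, -0.006, 0, 0, 0.01, 0.6, -0.0105, 0, -0.002, 0, 0, 0.01, 0.6, -0.0105, 0, -0.001, 0, 0, 0.01, 0.6, -0.0105, 0, -0.0002, 0, 0, 0.01, 0.6, -0.0105, 0, 0, 0, 0, 0.01, 0.6])

```text
t: 13.02
tool_pos: [0.5775, 0.051, 0.0852]
orientation: [-3.128, -0.287, -0.001]
force: [-0.3, 0.9, 4.2]
opening: 0.0558
gripper_force: 1.7
```

Request:
move_arm(deltas=[0.001, 0, 0, 0, 0, -0.003, 0.6, 0.003, 0, 0, 0, 0, -0.006, 0.6, 0.005, 0, 0, 0, 0, -0.009, 0.6, 0.0075, 0, 0, 0, 0, -0.012, 0.6, 0.01, 0, 0, 0, 0, -0.016, 0.6, 0.0125, 0, 0, 0, 0, -0.02, 0.6, 0.015, 0, 0, 0, 0, -0.023, 0.6, 0.017, 0, 0, 0, 0, -0.026, 0.6, 0.0185, 0, 0, 0, 0, -0.028, 0.6, 0.0185, 0, 0, 0, 0, -0.028, 0.6])

```text
t: 14.28
tool_pos: [0.5958, 0.0542, 0.0852]
orientation: [3.124, 0.331, 0.001]
force: [0.2, 0.3, 6.2]
opening: 0.0555
gripper_force: 2.7
```

```bash
python3 -c "
from h import *
st();p,Xt,P=wcloud();meas(P,.032,-.1004)"
```

```text
t 14.28 tray xyz [ 0.0354 -0.0211  0.0852] tip z 0.0742 rot err(tool) [-0.0002  0.0007 -0.0161] F tray [0.21 0.24 6.23] op 0.0555 dq 0.004
stop [ 0.1057 -0.0008  0.0011] n 8787 rms 0.0005 x at y-.021: 0.1057
clamp [-0.0996 -0.0019  0.0022] n 333 rms 0.0003 x at y-.021: -0.0996
bottle [0.032  0.0011 0.0011] n 8530 rms 0.0008 x at y-.021: 0.0319
```

```bash
cat > plan.py <<'E'
import numpy as np
from scipy.spatial.transform import Rotation as Ro
R=.03;crest=.0487
def h(x):
    a=abs(x-crest);return np.where(a<.01415,np.sqrt(np.maximum(.034875**2-a**2,0))-.031875,0)
xs=np.linspace(.0319,.054,2211);zs=.044+h(xs)
s=np.r_[0,np.cumsum(np.hypot(np.diff(xs),np.diff(zs)))];S=.0215
def pose(si,dz=0):
    xb=np.interp(si,s,xs);zb=np.interp(si,s,zs)
    tau=-.12+.2*si/S;u=.0067-(si-R*(tau+.12))
    n=np.array([np.sin(tau),np.cos(tau)]);t=np.array([n[1],-n[0]])
    p=np.array([xb,zb])+R*n-u*t+.011*n
    M=Ro.from_euler("y",tau).as_matrix()@np.diag([1,-1,-1.])
    return np.array([p[0],0,p[1]+dz]),M,xb,u,tau
def rel(p0,M0,p,M):
    return np.r_[M0.T@(p-p0),Ro.from_matrix(M0.T@M).as_rotvec()]
if __name__=="__main__":
    np.set_printoptions(suppress=True)
    # now: cmd pose, yaw err -.016 about tool z
    M0=np.diag([1,-1,-1.])@Ro.from_rotvec([0,0,-.016]).as_matrix();p0=np.array([.0354,0,.085])
    p,M,*_=pose(0);print("repos",rel(p0,M0,p,M).round(4))
    ss=np.r_[0:S+1e-6:.0015];grp=[ss[0:5],ss[4:8],ss[7:11],ss[10:]]
    for g in grp:
        q=pose(g[0])
        for k in g[1:]:
            w=pose(k);print(rel(q[0],q[1],w[0],w[1]).round(4),"xb",w[2].round(4),"u",w[3].round(4),"tau",round(w[4],3),"z",w[0][2].round(4))
        print()
E
python3 plan.py
```

```text
repos [-0.0151 -0.0002  0.0011 -0.001   0.12    0.016 ]
[ 0.0031  0.      0.0001  0.     -0.014   0.    ] xb 0.0334 u 0.0056 tau -0.106 z 0.0842
[ 0.0063  0.      0.0001  0.     -0.0279  0.    ] xb 0.0349 u 0.0045 tau -0.092 z 0.0845
[ 0.0094  0.     -0.0003  0.     -0.0419  0.    ] xb 0.0363 u 0.0035 tau -0.078 z 0.0853
[ 0.0125  0.     -0.0006  0.     -0.0558  0.    ] xb 0.0377 u 0.0024 tau -0.064 z 0.086

[ 0.0031  0.     -0.0004  0.     -0.014   0.    ] xb 0.0391 u 0.0013 tau -0.05 z 0.0865
[ 0.0062  0.     -0.0006  0.     -0.0279  0.    ] xb 0.0406 u 0.0002 tau -0.036 z 0.087
[ 0.0094  0.     -0.0008  0.     -0.0419  0.    ] xb 0.042 u -0.0009 tau -0.022 z 0.0874

[ 0.0031  0.     -0.0002  0.     -0.014   0.    ] xb 0.0435 u -0.002 tau -0.008 z 0.0876
[ 0.0063  0.     -0.0003  0.     -0.0279  0.    ] xb 0.045 u -0.003 tau 0.006 z 0.0878
[ 0.0094  0.     -0.0003  0.     -0.0419  0.    ] xb 0.0465 u -0.0041 tau 0.02 z 0.0878

[ 0.0031  0.     -0.      0.     -0.014   0.    ] xb 0.048 u -0.0052 tau 0.033 z 0.0878
[ 0.0063  0.      0.0001  0.     -0.0279  0.    ] xb 0.0495 u -0.0063 tau 0.047 z 0.0876
[ 0.0094  0.      0.0003  0.     -0.0419  0.    ] xb 0.051 u -0.0074 tau 0.061 z 0.0874
[ 0.0126  0.      0.0006  0.     -0.0558  0.    ] xb 0.0525 u -0.0084 tau 0.075 z 0.087
```

Request:
move_arm(deltas=[0, 0, -0.002, 0, 0, 0, 0.6, 0, 0, -0.008, 0, 0, 0, 0.6, -0.008, 0, -0.008, 0, 0.06, 0.016, 0.6, -0.0151, 0, -0.006, 0, 0.12, 0.016, 0.6, -0.0151, 0, -0.002, 0, 0.12, 0.016, 0.6, -0.0151, 0, 0, 0, 0.12, 0.016, 0.6, -0.0151, 0, 0.0006, 0, 0.12, 0.016, 0.6, -0.0151, 0, 0.0008, 0, 0.12, 0.016, 0.6])

```text
t: 15.32
tool_pos: [0.5812, 0.0511, 0.0843]
orientation: [-3.109, -0.304, -0.187]
force: [0.3, -0.4, 1.7]
opening: 0.0561
gripper_force: 0.8
```

```bash
python3 -c "
from h import *
st();p,Xt,P=wcloud();meas(P,.032,-.1004)"
```

```text
t 15.32 tray xyz [ 0.0205 -0.0213  0.0843] tip z 0.0733 rot err(tool) [ 9.000e-04  1.201e-01 -1.000e-04] F tray [ 0.2  -0.49  1.71] op 0.0561 dq 0.005
stop [ 0.1058 -0.0005  0.0011] n 8432 rms 0.0006 x at y-.021: 0.1058
clamp few
bottle [0.0319 0.0017 0.0011] n 9486 rms 0.0007 x at y-.021: 0.0319
```

Request:
move_arm(deltas=[0, 0, 0.0005, 0, 0, 0, 0.6, 0.0015, 0, 0.0006, 0, -0.007, 0, 0.6, 0.0031, 0, 0.0006, 0, -0.014, 0, 0.6, 0.0047, 0, 0.0006, 0, -0.021, 0, 0.6, 0.0063, 0, 0.0006, 0, -0.028, 0, 0.6, 0.0078, 0, 0.0004, 0, -0.035, 0, 0.6, 0.0094, 0, 0.0002, 0, -0.042, 0, 0.6, 0.0094, 0, 0.0002, 0, -0.042, 0, 0.6])

```text
t: 16.38
tool_pos: [0.5901, 0.0527, 0.0855]
orientation: [-3.116, -0.305, -0.122]
force: [-2.1, -1.6, 6.8]
opening: 0.0557
gripper_force: 3.4
```

```bash
python3 -c "
from h import *
st();p,Xt,P=wcloud();meas(P,.036,-.1004)"
```

```text
t 16.38 tray xyz [ 0.0296 -0.0214  0.0855] tip z 0.0745 rot err(tool) [ 0.0007  0.078  -0.    ] F tray [-2.36 -1.18  6.83] op 0.0557 dq 0.006
stop [ 0.1058 -0.0007  0.0011] n 8238 rms 0.0006 x at y-.021: 0.1058
clamp few
bottle [0.0362 0.0031 0.0017] n 9094 rms 0.0006 x at y-.021: 0.0361
```

Run:
```python
from plan import *
np.set_printoptions(suppress=True)
for a,b in((.0045,.0105),(.0105,.0165),(.0165,.0218)):
    q=pose(a)
    for k in np.arange(a+.00075,b+1e-6,.00075):
        w=pose(k);r=rel(q[0],q[1],w[0],w[1]);print(r[[0,2,4]].round(4),w[2].round(4),w[3].round(4))
    print()
```

```text
[ 0.0015 -0.0002 -0.007 ] 0.037 0.0029
[ 0.0031 -0.0004 -0.014 ] 0.0377 0.0024
[ 0.0047 -0.0006 -0.0209] 0.0384 0.0018
[ 0.0062 -0.0007 -0.0279] 0.0391 0.0013
[ 0.0078 -0.0009 -0.0349] 0.0398 0.0008
[ 0.0093 -0.001  -0.0419] 0.0406 0.0002
[ 0.0109 -0.001  -0.0488] 0.0413 -0.0003
[ 0.0125 -0.0011 -0.0558] 0.042 -0.0009

[ 0.0016 -0.0001 -0.007 ] 0.0428 -0.0014
[ 0.0031 -0.0002 -0.014 ] 0.0435 -0.002
[ 0.0047 -0.0002 -0.0209] 0.0442 -0.0025
[ 0.0063 -0.0003 -0.0279] 0.045 -0.003
[ 0.0079 -0.0003 -0.0349] 0.0457 -0.0036
[ 0.0094 -0.0003 -0.0419] 0.0465 -0.0041
[ 0.011  -0.0002 -0.0488] 0.0472 -0.0047
[ 0.0126 -0.0002 -0.0558] 0.048 -0.0052

[ 0.0016  0.     -0.007 ] 0.0487 -0.0057
[ 0.0032  0.     -0.014 ] 0.0495 -0.0063
[ 0.0047  0.0001 -0.0209] 0.0502 -0.0068
[ 0.0063  0.0002 -0.0279] 0.051 -0.0074
[ 0.0079  0.0003 -0.0349] 0.0517 -0.0079
[ 0.0094  0.0004 -0.0419] 0.0525 -0.0084
[ 0.011   0.0006 -0.0488] 0.0532 -0.009
```

Request:
move_arm(deltas=[0.0015, 0, -0.0002, 0, -0.007, 0, 0.6, 0.0031, 0, -0.0004, 0, -0.014, 0, 0.6, 0.0047, 0, -0.0006, 0, -0.021, 0, 0.6, 0.0062, 0, -0.0007, 0, -0.028, 0, 0.6, 0.0078, 0, -0.0009, 0, -0.035, 0, 0.6, 0.0093, 0, -0.001, 0, -0.042, 0, 0.6, 0.0109, 0, -0.001, 0, -0.049, 0, 0.6, 0.0125, 0, -0.0011, 0, -0.056, 0, 0.6])

```text
t: 17.42
tool_pos: [0.6022, 0.0551, 0.0875]
orientation: [-3.124, -0.306, -0.034]
force: [-1.5, -0.1, 5.5]
opening: 0.0559
gripper_force: 2.9
```

```bash
python3 -c "
from h import *
st();p,Xt,P=wcloud();meas(P,.042,-.1004)"
```

```text
t 17.43 tray xyz [ 0.0419 -0.0214  0.0875] tip z 0.0765 rot err(tool) [ 0.0006  0.0219 -0.    ] F tray [-1.54  0.19  5.53] op 0.0559 dq 0.099
stop [ 0.1057 -0.0006  0.0011] n 8208 rms 0.0006 x at y-.021: 0.1057
clamp few
bottle [0.0419 0.0035 0.0033] n 8726 rms 0.0006 x at y-.021: 0.0418
```

On plan. I continue to the crest and over it, settling just past it.

Request:
move_arm(deltas=[0.0016, 0, -0.0001, 0, -0.007, 0, 0.6, 0.0031, 0, -0.0002, 0, -0.014, 0, 0.6, 0.0047, 0, -0.0002, 0, -0.021, 0, 0.6, 0.0063, 0, -0.0003, 0, -0.028, 0, 0.6, 0.0079, 0, -0.0003, 0, -0.035, 0, 0.6, 0.0094, 0, -0.0003, 0, -0.042, 0, 0.6, 0.011, 0, -0.0002, 0, -0.049, 0, 0.6, 0.0126, 0, -0.0002, 0, -0.056, 0, 0.6])

```text
t: 18.48
tool_pos: [0.6147, 0.0576, 0.088]
orientation: [3.124, 0.306, -0.053]
force: [0.5, -0.7, 5.3]
opening: 0.0558
gripper_force: 2.5
```

```bash
python3 -c "
from h import *
st();p,Xt,P=wcloud();meas(P,.048,-.1004)"
```

```text
t 18.48 tray xyz [ 0.0546 -0.0214  0.088 ] tip z 0.077 rot err(tool) [ 0.0006 -0.0338 -0.0001] F tray [ 0.3  -0.82  5.35] op 0.0558 dq 0.102
stop [ 0.1057 -0.0008  0.0011] n 7966 rms 0.0005 x at y-.021: 0.1057
clamp few
bottle [0.0479 0.0028 0.004 ] n 8332 rms 0.0006 x at y-.021: 0.0478
```

Run:
```python
import plan;from plan import *
np.set_printoptions(suppress=True)
xs=np.linspace(.0319,.0629,3101);zs=.044+h(xs);s=np.r_[0,np.cumsum(np.hypot(np.diff(xs),np.diff(zs)))]
def pose2(si):
    k=si-.0165;xb=np.interp(si,s,xs);zb=np.interp(si,s,zs)
    tau0=-.12+.2*.0165/S;u0=.0067-(.0165-R*.2*.0165/S)
    d=.0010*(1-np.exp(-k/.0015));u=u0-d;tau=tau0+(k-d)/R
    n=np.array([np.sin(tau),np.cos(tau)]);t=np.array([n[1],-n[0]])
    p=np.array([xb,zb])+R*n-u*t+.011*n
    return np.array([p[0],0,p[1]]),Ro.from_euler("y",tau).as_matrix()@np.diag([1,-1,-1.]),xb,u,tau
for a,b in((.0165,.0245),(.0245,.0319)):
    q=pose2(a)
    for k in np.linspace(a,b,9)[1:]:
        w=pose2(k);r=rel(q[0],q[1],w[0],w[1]);print(r[[0,2,4]].round(4),"xb",w[2].round(4),"u",w[3].round(4),"tau",w[4].round(3),w[0].round(4))
    print()
```

```text
[ 0.0022  0.0001 -0.0171] xb 0.049 u -0.0057 tau 0.051 [0.0567 0.     0.0877]
[ 0.0045  0.0002 -0.0421] xb 0.05 u -0.0059 tau 0.076 [0.059  0.     0.0874]
[ 0.0068  0.0005 -0.0712] xb 0.051 u -0.0061 tau 0.105 [0.0613 0.     0.0871]
[ 0.0091  0.0009 -0.1023] xb 0.052 u -0.0061 tau 0.136 [0.0636 0.     0.0866]
[ 0.0114  0.0013 -0.1345] xb 0.053 u -0.0062 tau 0.168 [0.0659 0.     0.0861]
[ 0.0137  0.0018 -0.1673] xb 0.054 u -0.0062 tau 0.201 [0.0682 0.     0.0855]
[ 0.016   0.0024 -0.2003] xb 0.0549 u -0.0062 tau 0.234 [0.0705 0.     0.0849]
[ 0.0183  0.003  -0.2335] xb 0.0559 u -0.0062 tau 0.267 [0.0727 0.     0.0842]

[ 0.0022  0.0002 -0.0308] xb 0.0568 u -0.0062 tau 0.298 [0.0748 0.     0.0834]
[ 0.0044  0.0004 -0.0616] xb 0.0577 u -0.0062 tau 0.329 [0.0768 0.     0.0826]
[ 0.0065  0.0007 -0.0924] xb 0.0586 u -0.0062 tau 0.359 [0.0788 0.     0.0818]
[ 0.0087  0.0011 -0.1232] xb 0.0595 u -0.0062 tau 0.39 [0.0808 0.     0.0808]
[ 0.0108  0.0015 -0.154 ] xb 0.0604 u -0.0062 tau 0.421 [0.0828 0.     0.0799]
[ 0.013   0.002  -0.1848] xb 0.0612 u -0.0062 tau 0.452 [0.0847 0.     0.0788]
[ 0.0151  0.0025 -0.2157] xb 0.0621 u -0.0062 tau 0.483 [0.0866 0.     0.0778]
[ 0.0171  0.0031 -0.2465] xb 0.0629 u -0.0062 tau 0.513 [0.0884 0.     0.0767]
```

Request:
move_arm(deltas=[0.0022, 0, 0.0001, 0, -0.017, 0, 0.6, 0.0045, 0, 0.0002, 0, -0.042, 0, 0.6, 0.0068, 0, 0.0005, 0, -0.071, 0, 0.6, 0.0091, 0, 0.0009, 0, -0.102, 0, 0.6, 0.0114, 0, 0.0013, 0, -0.135, 0, 0.6, 0.0137, 0, 0.0018, 0, -0.167, 0, 0.6, 0.016, 0, 0.0024, 0, -0.2, 0, 0.6, 0.0183, 0, 0.003, 0, -0.2335, 0, 0.6])

```text
t: 19.52
tool_pos: [0.6326, 0.0611, 0.0841]
orientation: [3.074, 0.301, -0.415]
force: [0.8, 0.6, 5.1]
opening: 0.0559
gripper_force: 2.5
```

```bash
python3 -c "
from h import *
st();p,Xt,P=wcloud();meas(P,.056,-.1004)"
```

```text
t 19.52 tray xyz [ 0.0728 -0.0214  0.0841] tip z 0.0731 rot err(tool) [ 6.000e-04 -2.683e-01 -1.000e-04] F tray [0.92 0.42 5.06] op 0.0559 dq 0.391
stop [ 0.1056 -0.0009  0.0011] n 8846 rms 0.0005 x at y-.021: 0.1056
clamp [-0.1    -0.0009  0.0012] n 3071 rms 0.0007 x at y-.021: -0.1
bottle [0.0559 0.0055 0.0033] n 7437 rms 0.0012 x at y-.021: 0.0557
```

Following nicely; second half.

Request:
move_arm(deltas=[0.0022, 0, 0.0002, 0, -0.031, 0, 0.6, 0.0044, 0, 0.0004, 0, -0.062, 0, 0.6, 0.0065, 0, 0.0007, 0, -0.092, 0, 0.6, 0.0087, 0, 0.0011, 0, -0.123, 0, 0.6, 0.0108, 0, 0.0015, 0, -0.154, 0, 0.6, 0.013, 0, 0.002, 0, -0.185, 0, 0.6, 0.0151, 0, 0.0025, 0, -0.216, 0, 0.6, 0.0165, 0, 0.0028, 0, -0.235, 0, 0.6])

```text
t: 20.58
tool_pos: [0.6474, 0.064, 0.0769]
orientation: [2.983, 0.292, -0.767]
force: [2.7, -1.5, 5.5]
opening: 0.056
gripper_force: 3.2
```

```bash
python3 -c "
from h import *
st();p,Xt,P=wcloud();meas(P,.062,-.1004)"
```

```text
t 20.57 tray xyz [ 0.0879 -0.0214  0.0769] tip z 0.0659 rot err(tool) [ 5.000e-04 -5.031e-01 -1.000e-04] F tray [ 2.3  -2.03  5.55] op 0.056 dq 0.266
stop [0.1026 0.0212 0.0041] n 13811 rms 0.005 x at y-.021: 0.1022
clamp [-0.0992 -0.0059  0.001 ] n 583 rms 0.0005 x at y-.021: -0.0991
bottle [0.0629 0.0052 0.0011] n 5904 rms 0.0011 x at y-.021: 0.0628
```

Request:
move_arm(deltas=[0, 0, -0.004, 0, 0, 0, 0.6, 0, 0, -0.016, 0, 0, 0, 0.6, 0, 0, -0.026, 0, 0, 0, 0.6, -0.01, 0, -0.026, 0, 0.17, 0, 0.6, -0.022, 0, -0.02, 0, 0.34, 0, 0.6, -0.0323, 0, -0.01, 0, 0.503, 0, 0.6, -0.0323, 0, -0.003, 0, 0.503, 0, 0.6, -0.0323, 0, -0.003, 0, 0.503, 0, 0.6])

```text
t: 21.62
tool_pos: [0.6196, 0.0588, 0.0957]
orientation: [-3.126, -0.305, -0.0]
force: [-0.7, -0.6, -0.4]
opening: 0.0561
gripper_force: 0.0
```

```bash
python3 -c "
from h import *
st();p,Xt,P=wcloud();meas(P,.062,-.1004)"
```

```text
t 21.62 tray xyz [ 0.0596 -0.0212  0.0957] tip z 0.0847 rot err(tool) [0.001  0.0002 0.0002] F tray [-0.8  -0.5  -0.41] op 0.0561 dq 0.096
stop [0.1036 0.0254 0.002 ] n 9319 rms 0.0036 x at y-.021: 0.103
clamp few
bottle [0.0634 0.002  0.0011] n 8145 rms 0.0006 x at y-.021: 0.0633
```

Request:
move_arm(deltas=[0, 0, 0.006, 0, 0, 0, 0.6, 0, 0, 0.009, 0, 0, 0, 0.6, 0, 0, 0.0102, 0, 0, 0, 0.6, 0, 0, 0.0108, 0, 0, 0, 0.6, 0.001, 0, 0.0109, 0, 0, 0, 0.6, 0.002, 0, 0.0109, 0, 0, 0, 0.6, 0.003, 0, 0.0109, 0, 0, 0, 0.6, 0.004, 0, 0.0109, 0, 0, 0, 0.6, 0.005, 0, 0.0109, 0, 0, 0, 0.6, 0.0055, 0, 0.0109, 0, 0, 0, 0.6, 0.0055, 0, 0.0109, 0, 0, 0, 0.6])

```text
t: 23.05
tool_pos: [0.6265, 0.06, 0.0851]
orientation: [-3.126, -0.306, 0.0]
force: [-7.0, -0.2, 10.4]
opening: 0.0562
gripper_force: 5.1
```

```bash
sed -i 's/("stop",.104,.01,.044,.016/("stop",.106,.01,.044,.0095/' h.py; python3 -c "
from h import *
st();p,Xt,P=wcloud();meas(P,.064,-.1004);cv2.imwrite('pics/w2.png',p[...,::-1])"
```

```text
t 23.05 tray xyz [ 0.0666 -0.0214  0.0851] tip z 0.0741 rot err(tool) [ 0.0007 -0.     -0.0003] F tray [-6.92  1.12 10.36] op 0.0562 dq 0.001
stop [ 0.1057 -0.001   0.0011] n 7482 rms 0.0005 x at y-.021: 0.1057
clamp few
bottle [0.0657 0.0003 0.0011] n 8465 rms 0.0007 x at y-.021: 0.0657
```

View pics/w2.png

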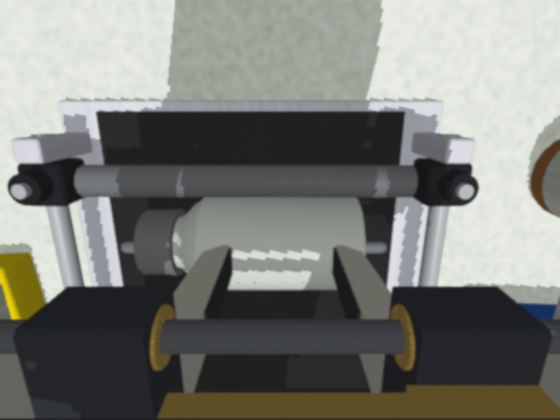

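The bottle lies square against the stop bar: fit .0657 vs. stop .1057, axis slope 0; in the picture its edge meets the bar at row ~200. Now lift, and go behind the near bar.

Request:
move_arm(deltas=[0, 0, -0.001, 0, 0, 0, 0.6, 0, 0, -0.005, 0, 0, 0, 0.6, 0, 0, -0.055, 0, 0, 0, 0.6, -0.05, -0.005, -0.055, 0, 0, 0, 0.6, -0.1, -0.01, -0.055, 0, 0, 0, 0.6, -0.15, -0.015, -0.055, 0, 0, 0, 0.6, -0.1966, -0.0204, -0.055, 0, 0, 0, 0.6, -0.1966, -0.0204, -0.055, 0, 0, 0, 0.6, -0.1966, -0.0204, -0.055, 0, 0, 0, 0.6])

```text
t: 24.22
tool_pos: [0.4301, 0.0419, 0.1398]
orientation: [-3.126, -0.306, -0.004]
force: [0.3, -0.6, 0.0]
opening: 0.0558
gripper_force: 0.0
```

```bash
python3 -c "
from h import *
st();p,Xt,P=wcloud();meas(P,.064,-.1004,ylo=-.06)
p,X=cloud('top');P=(X-[*O,0])@RT;meas(P,.064,-.102,ylo=-.06)"
```

```text
t 24.23 tray xyz [-0.1296 -0.001   0.1398] tip z 0.1288 rot err(tool) [0.0006 0.0024 0.    ] F tray [ 0.18 -0.65  0.02] op 0.0558 dq 0.032
stop few
clamp [-0.0998 -0.0006  0.0011] n 4616 rms 0.0006 x at y-.021: -0.0998
bottle few
stop [ 0.1031 -0.0029 -0.0014] n 493 rms 0.0017 x at y-.021: 0.1032
clamp few
bottle [ 0.063   0.0026 -0.0014] n 1103 rms 0.0016 x at y-.021: 0.0629
```

Request:
move_arm(deltas=[0, 0, 0.05, 0, 0, 0, 0.6, 0, 0, 0.09, 0, 0, 0, 0.6, 0, 0, 0.097, 0, 0, 0, 0.6, 0.004, 0, 0.097, 0, 0, 0, 0.6, 0.008, 0, 0.097, 0, 0, 0, 0.6, 0.01, 0, 0.097, 0, 0, 0, 0.6, 0.015, 0, 0.097, 0, 0, 0, 0.6, 0.02, 0, 0.097, 0, 0, 0, 0.6, 0.025, 0, 0.097, 0, 0, 0, 0.6, 0.03, 0, 0.097, 0, 0, 0, 0.6])

```text
t: 25.58
tool_pos: [0.4588, 0.0477, 0.0429]
orientation: [-3.126, -0.306, -0.0]
force: [-4.6, -1.6, 3.5]
opening: 0.0557
gripper_force: 2.7
```

```bash
python3 -c "
from h import *
st();p,Xt,P=wcloud();meas(P,.064,-.083,ylo=-.06)"
```

```text
t 25.57 tray xyz [-0.1003 -0.0009  0.0429] tip z 0.0319 rot err(tool) [ 0.0007  0.0002 -0.0001] F tray [-4.77 -0.65  3.49] op 0.0557 dq 0.114
stop few
clamp [-0.0816  0.0025  0.002 ] n 14364 rms 0.0065 x at y-.021: -0.0817
bottle few
```

Request:
move_arm(deltas=[0.008, 0, 0, 0, 0, 0, 0.6, 0.017, 0, 0, 0, 0, 0, 0.6, 0.026, 0, 0, 0, 0, 0, 0.6, 0.035, 0, 0, 0, 0, 0, 0.6, 0.044, 0, 0, 0, 0, 0, 0.6, 0.053, 0, 0, 0, 0, 0, 0.6, 0.062, 0, 0, 0, 0, 0, 0.6, 0.071, 0, 0, 0, 0, 0, 0.6, 0.08, 0, 0, 0, 0, 0, 0.6, 0.087, 0, 0, 0, 0, 0, 0.6, 0.092, 0, 0, 0, 0, 0, 0.6, 0.095, 0, 0, 0, 0, 0, 0.6])

```text
t: 27.12
tool_pos: [0.5518, 0.0661, 0.0425]
orientation: [-3.126, -0.306, -0.0]
force: [-5.2, -1.4, 3.8]
opening: 0.0558
gripper_force: 2.6
```

```bash
python3 -c "
from h import *
st();p,Xt,P=wcloud();meas(P,.066,.015,ylo=-.06);cv2.imwrite('pics/w3.png',p[...,::-1])"
```

```text
t 27.12 tray xyz [-0.0054 -0.0008  0.0425] tip z 0.0315 rot err(tool) [ 0.0009  0.0001 -0.0001] F tray [-5.39 -0.37  3.77] op 0.0558 dq 0.066
stop [ 0.1057 -0.0003  0.0011] n 17379 rms 0.0006 x at y-.021: 0.1057
clamp [0.0134 0.0026 0.002 ] n 14245 rms 0.0063 x at y-.021: 0.0133
bottle [ 0.0656 -0.0002  0.0011] n 29440 rms 0.0005 x at y-.021: 0.0656
```

View pics/w3.png

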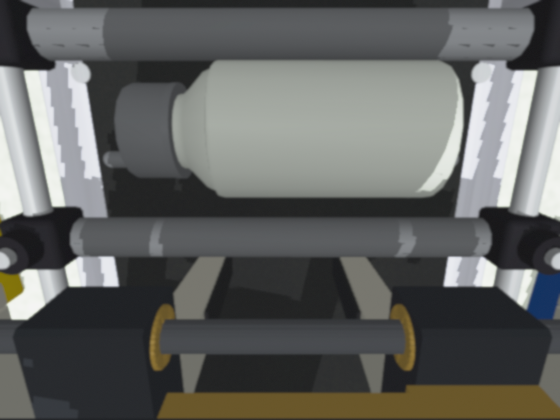

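Request:
move_arm(deltas=[0.003, 0, 0, 0, 0, 0, 0.6, 0.006, 0, 0, 0, 0, 0, 0.6, 0.008, 0, 0, 0, 0, 0, 0.6, 0.0095, 0, 0, 0, 0, 0, 0.6, 0.0105, 0, 0, 0, 0, 0, 0.6, 0.011, 0, 0, 0, 0, 0, 0.6])

```text
t: 27.92
tool_pos: [0.5626, 0.0683, 0.0424]
orientation: [-3.126, -0.306, -0.001]
force: [-6.1, -1.0, 4.0]
opening: 0.056
gripper_force: 2.5
```

```bash
python3 -c "
from h import *
st();p,Xt,P=wcloud();meas(P,.066,.025,ylo=-.06)"
```

```text
t 27.93 tray xyz [ 0.0056 -0.0008  0.0424] tip z 0.0314 rot err(tool) [ 0.0009  0.0006 -0.0001] F tray [-6.15  0.17  3.97] op 0.056 dq 0.012
stop [ 0.1057 -0.0003  0.0012] n 16294 rms 0.0006 x at y-.021: 0.1058
clamp [0.0244 0.0016 0.0021] n 14269 rms 0.0067 x at y-.021: 0.0244
bottle [ 0.0656 -0.      0.0011] n 27561 rms 0.0005 x at y-.021: 0.0656
```

Now in half-millimetre steps, watching the force.

Request:
move_arm(deltas=[0.0004, 0, 0, 0, 0, 0, 0.6, 0.0008, 0, 0, 0, 0, 0, 0.6])

```text
t: 28.22
tool_pos: [0.5631, 0.0684, 0.0423]
orientation: [-3.126, -0.306, 0.0]
force: [-7.5, -1.5, 6.7]
opening: 0.0557
gripper_force: 3.9
```

Request:
move_arm(deltas=[0.0003, 0, 0, 0, 0, 0, 0.6, 0.0005, 0, 0, 0, 0, 0, 0.6])

```text
t: 28.48
tool_pos: [0.5631, 0.0684, 0.0423]
orientation: [-3.126, -0.306, 0.002]
force: [-9.5, -1.2, 7.9]
opening: 0.0558
gripper_force: 5.0
```

Request:
move_arm(deltas=[0.0002, 0, 0, 0, 0, 0, 0.6, 0.0003, 0, 0, 0, 0, 0, 0.6, 0.0003, 0, 0, 0, 0, 0, 0.6])

```text
t: 28.85
tool_pos: [0.5631, 0.0684, 0.0423]
orientation: [-3.126, -0.306, 0.003]
force: [-11.4, -2.0, 9.0]
opening: 0.056
gripper_force: 5.5
```

```bash
python3 -c "
from h import *
st();p,Xt,P=wcloud();meas(P,.066,.025,ylo=-.06)"
```

```text
t 28.85 tray xyz [ 0.0061 -0.0008  0.0423] tip z 0.0313 rot err(tool) [ 0.001  -0.0017 -0.0001] F tray [-11.6    0.25   9.02] op 0.056 dq 0.001
stop [ 0.1057 -0.0005  0.0011] n 16387 rms 0.0006 x at y-.021: 0.1057
clamp [0.0247 0.0029 0.0022] n 14058 rms 0.0067 x at y-.021: 0.0247
bottle [ 0.0657 -0.0006  0.0011] n 27519 rms 0.0005 x at y-.021: 0.0657
```

Request:
move_arm(deltas=[-0.0005, 0, 0, 0, 0, 0, 0.6, -0.0015, 0, 0, 0, 0, 0, 0.6, -0.005, 0, 0, 0, 0, 0, 0.6, -0.02, 0, 0, 0, 0, 0, 0.6, -0.03, 0, -0.04, 0, 0, 0, 0.6, -0.03, 0, -0.1, 0, 0, 0, 0.6, -0.03, 0, -0.15, 0, 0, 0, 0.6, -0.03, 0, -0.16, 0, 0, 0, 0.6, -0.03, 0, -0.16, 0, 0, 0, 0.6])

```text
t: 30.02
tool_pos: [0.5353, 0.0627, 0.2026]
orientation: [-3.126, -0.306, -0.004]
force: [0.1, 0.3, 0.1]
opening: 0.0561
gripper_force: 0.0
```

```bash
python3 -c "
from h import *
st();p,Xt,P=wcloud();meas(P,.066,.025,ylo=-.06);cv2.imwrite('pics/w4.png',p[...,::-1])
Q=P.reshape(-1,3);Q=Q[(Q[:,2]>.036)&(Q[:,2]<.06)&(abs(Q[:,0]-.0255)<.0095)&(abs(Q[:,1])<.07)];q=cyl(Q,.01,.044,[.025,0,0]);print('clamp',q.x.round(4),np.sqrt((q.fun**2).mean()))"
```

```text
t 30.02 tray xyz [-0.0223 -0.001   0.2026] tip z 0.1916 rot err(tool) [ 0.0007  0.0025 -0.0001] F tray [0.16 0.3  0.08] op 0.0561 dq 0.043
stop [ 1.058e-01 -1.000e-04  1.100e-03] n 3770 rms 0.0007 x at y-.021: 0.1058
clamp [ 0.0266 -0.0102  0.0014] n 3656 rms 0.0027 x at y-.021: 0.0268
bottle [0.0658 0.0001 0.0011] n 6673 rms 0.0006 x at y-.021: 0.0658
clamp [0.0259 0.0007 0.0011] 0.0006099825299238487
```

View pics/w4.png

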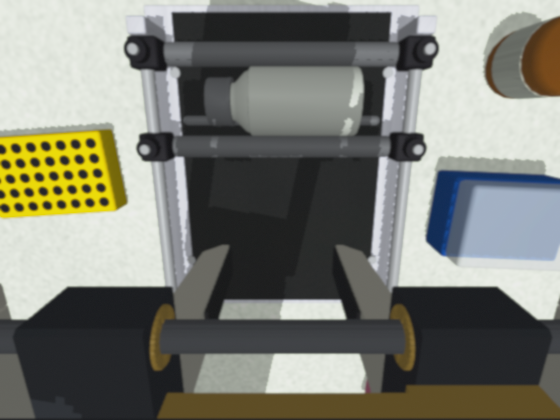

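The picture shows the bottle (295,100) held between the stop bar (row 53) and the clamp bar (row 147). The bars are 79.9 mm apart, everything is square, and the neighbouring objects are untouched.

```bash
python3 -c "
from plant import robot
print(robot.close_job())"
```

```text
the job is handed in; nothing more can be done
None
```

The bottle was rolled over the rib and lies square against the fixed bar, with the near bar clamped lightly against it (about 6 N, bar axes 79.9 mm apart). The arm is clear and the job was handed in at about 30 s. To carry the bottle over the rib without letting go, I tilted the palm up to about 0.5 rad instead of keeping it flat, and vertical force peaked at about 10 N.

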